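# Show the student which eye of the mask to cut next

## Robot

A 6-joint arm with a two-finger parallel gripper is mounted at the origin on the work surface. World frame = base frame: x ahead of the robot, y to its left, z up, the work surface at z = 0. Lengths are in m, angles in degrees, forces in N, time in s.
With the tool pointing down it reaches from about 0.375 to 0.75 m from the base axis. Payload 9 kg.
Tool frame: the origin (TCP) lies where the fingers leave the gripper's body, on its centre line; the fingertips stand 73 mm ahead of it and the grasp point (between the pads) lies 54 mm ahead of it (robot.tip_reach is the distance from the TCP to the fingertips, in m); z points along the fingers, y is the direction in which the jaws open and shut (so a half turn about z gives the same grasp; the last joint's range is limited). The gripper opens to 85 mm and grips with 20 to 120 N. Pads are 22 mm wide; open, the fingers measure 114 mm over their backs; the gripper's body (76 mm by 85 mm) begins 54 mm behind the grasp point. The pads swing forward as they close: fully open they stand 13 mm farther back than shut.
Start: joints at [55.308, 5.964, 5.575, 89.605, 0, 77.527], TCP at [0.227, 0.555, 0.304] pointing down, gripper open.
Joint ranges: [-171.21, 171.21], [-48.23, 106.86], [-62.78, 66.21], [-105.2, 120.99], [-86.42, 89.51], [-180, 180]. Speed limits (degrees/s): [127.2, 127.2, 147.25, 180, 180, 180].

## Interface

Orientations are given as [roll, pitch, yaw] about the fixed x, y, z axes, in that order (R = Rz(yaw) Ry(pitch) Rx(roll)).
In Python, from plant import robot gives the robot as it stands. Calls block until the motion is done:
- robot.move_pose(position, orientation): joint-space move of the TCP to a pose.
- robot.line_to(position, vel=0.15, rotation=None, guard=None): straight line of the TCP; rotation=None keeps the orientation; vel is the mean speed in m/s. With guard (N) it stops when the force on the tool has changed by that much, and returns True; else False.
- robot.goto_joints(angles): joint-space move.
- robot.set_gripper(opening): finger opening in m; the grip force is fixed at half the most; returns when the fingers have stopped.
- robot.pause(seconds).
- robot.ik(position, orientation): joint angles nearest the present ones, or None.
- robot.observe(): the state.
- robot.grab_frame(name): name is "side" or "top" or "wrist"; returns the picture (384x512x3 uint8, blue, green, red); there is no depth.
- robot.get_calibration(name): a dict with "vertical_fov" (degrees; the focal length in pixels is half the picture's height over the tangent of half this angle, whatever the lens; pixels are square), "cx", "cy" (the principal point, pixels), "rvec" (rotation vector, rad) and "tvec" (3), from world to camera coordinates, as OpenCV has them. Camera axes: x right, y down, z forward; pixel columns grow to the right and rows downward; lengths in m; the calibration is good to about 2 mm. A picture is of the moment at which its call begins: read the wrist's pose just before it. get_calibration takes no time and is no camera call; for the wrist camera it gives the pose at the moment of the call.
A pose or a line that the arm cannot do raises robot.IKError and nothing moves.
- robot.job_done(): hands the job in, once; it reports no verdict.
The state is a dict: "time": time; "q": joint angles; "qvel": joint speeds; "joint_torque": joint torques, N m; "tool_pos": TCP position; "tcp_rot": TCP orientation; "ft_force": force on the tool from outside, world axes, zero at the start; "torque": the same for the moment, N m; "gripper_width": finger opening in m.
Only numpy, scipy, OpenCV 4.12 (cv2) and the standard library are available. Lean on these libraries where they do the work, as an engineer would, in place of code of your own. Each camera call takes 0.05 s, during which the arm holds its last target. There are 200 camera calls.

## Task

Gently push the banding wheel round until the fresh mask on it lies the same way round as the finished sample mask beside it, chins pointing the same way. Then point down at the eye of the fresh mask that is still plastered over: bring your fingertips straight above it, one to three centimetres off, keep them there for three seconds, and finish still pointing. Do not touch the plaster of either mask, and leave the sample and everything else on the table where it is.

Things in the scene. Friction and masses are not known exactly. Their poses are not given: they have to be found in the camera images.
- banding_wheel: Banding wheel (sculptor's low turntable), fixed to the table left or right of the middle. Origin: on the table, on the vertical turning axis; axes as the room's (x away from the robot, z up). Grey foot 156 mm across; turning steel disc 180 mm across, 40 to 52 mm up; on it, turning with it, a square plywood board 220 x 220 mm, its underside 52 mm and its top 67 mm above the table.
- turntable (a joint): Angle of the wheel's disc, board and fresh mask, rad: grows counter-clockwise seen from above, 0 when the fresh mask's chin points straight away from the robot (+x). The board's sides are parallel to the mask's x and y axes. It turns endlessly both ways with light friction (1 to 2 N on a side of the board near a corner turns it) and stops almost at once when no longer pushed.
- fresh_mask: White plaster mask, face 200 x 148 mm, face up on its grey-brown form in the middle of the wheel's board. Its right eye is cut open (an almond hole that shows the form), its left eye is still plastered over. Origin: on the board's top (67 mm up), on the turning axis. x points from forehead to chin, y to the face's own left, z up. The nose tip is 94 mm above the origin. Do not touch.
- closed_eye (a point): Middle of the plastered-over left eye, on the plaster's surface: 16 mm towards the forehead and 31 mm to the face's left of the mask's origin, 61 mm above it. The brow, nose and cheek around it rise at most 20 mm higher within 30 mm of it. Axes as the fresh mask's.
- fresh_chin (a point): Point of the fresh mask's chin, on the surface, 88 mm from the turning axis, 46 mm above the mask's origin. Axes as the fresh mask's.
- sample: Finished sample mask of the same shape, both eyes cut open, on its form and a 220 x 220 x 15 mm plywood board lying loose on the table, on the other side of the middle from the wheel. Origin: on the table, under the board's centre. x points from forehead to chin, z up. Its chin points away from the robot, to within about 25 degrees. Leave it alone.
- jar: Low lidded jar, 60 mm across, 58 mm tall, nearest to the robot, between wheel and sample. Origin: centre of its foot. Leave it.
- spatula: Spatula 200 mm long, lying on the table between wheel and sample. Origin: under its middle; x along its length. Leave it.
- brush: Brush 200 mm long, lying across at the far right. Origin: under its middle; x along its length. Leave it.
- bowl: Dark rubber mixing bowl, 136 mm across, 75 mm tall, in the middle, beyond the spatula. Origin: centre of its foot. Leave it.
- rolling_pin: Wooden rolling pin, 360 mm long with its handles, 48 mm thick, lying along the robot's left. Origin: on the table under its middle; x along its length. Leave it.
- bottle: White plastic bottle, 66 mm across, 170 mm tall, on the right side. Origin: centre of its foot. Leave it.
- callipers: Steel callipers with bowed legs, about 190 mm long, lying on the right side, near the robot. Origin: under the hinge; x along the legs. Leave them.

How it is judged (in metres and radians):
On the way, in this order (a step that is already met when the one before it is completed fails the run):
1. the wheel has been turned until the fresh mask lies as the sample does, and is at rest (angle between the x axis of fresh_mask and the x axis of sample, either way round below 0.2 rad and x of fresh_chin in the frame of banding_wheel above 0.04 m and velocity of joint turntable between -0.05 and 0.05 rad/s), for 0.3 s.
2. the fingertips are held above the plastered-over eye for a good two seconds (angle between the x axis of fresh_mask and the x axis of sample, either way round below 0.2 rad and x of fresh_chin in the frame of banding_wheel above 0.04 m and horizontal distance between the grasp point and closed_eye below 0.016 m and z of the grasp point in the frame of closed_eye between 0.022 and 0.056 m), for 2.2 s.
At the end, for the whole second after the job is handed in: Both chins point the same way within 0.2 rad, the wheel is at rest, and the grasp point between the pads (19 mm behind the fingertips) is held 22 to 56 mm above the plastered-over eye and within 16 mm of it sideways; sample and other things lie within 12 mm of their starts (all of step 2 and velocity of joint turntable between -0.05 and 0.05 rad/s and distance of each of sample, jar, spatula, brush, bowl, rolling_pin, bottle, callipers from where it was at the start of the episode below 0.012 m); the robot touches nothing.
It fails at once if the robot touches the fresh mask (contact force between any of the fingers, the arm and fresh_mask above 0.3 N).
It fails at once if the robot touches the sample, or moves it by more than 12 mm (contact force between any of the fingers, the arm and sample above 0.3 N or distance of sample from where it was at the start of the episode above 0.012 m).
It fails at once if the wheel is spun faster than 2.5 rad/s (not gently) (velocity of joint turntable above 2.5 rad/s or velocity of joint turntable below -2.5 rad/s).
It fails at once if another thing on the table is moved or lifted by more than 12 mm (distance of any of jar, spatula, brush, bowl, rolling_pin, bottle, callipers from where it was at the start of the episode above 0.012 m).
It also fails if it takes over 64 s, if anything falls off the work surface, if the arm or the gripper's body presses on something with over 40 N, if the wrist force passes 120 N, or if a joint passes its speed limit or range.

## Working session

There is one attempt and no reset: what is moved stays moved. The work goes in short steps, each a Python script; the robot and the scene stay as the last script left them, time stands still between calls to the robot, and variables do not carry over. Pictures are saved under pics/ and viewed, about 8 in all and at most 12, crops included, and the job is handed in when it is done.

```bash
ls; mkdir -p pics; python3 - <<'E'
from plant import robot
import cv2,numpy as np
for n in("top","side"):
    f=robot.grab_frame(n); cv2.imwrite(f"pics/{n}0.png",cv2.resize(f,None,fx=1.5,fy=1.5)); cv2.imwrite(f"pics/{n}0_raw.png",f)
    c=robot.get_calibration(n); print(n,c, -cv2.Rodrigues(np.array(c["rvec"],float))[0].T@np.array(c["tvec"],float))
print(robot.observe())
E
```

```text
pics
top {'vertical_fov': 53.92124650141855, 'cx': 248.89905964751503, 'cy': 192.2711809899804, 'rvec': array([ 2.09789395, -2.15601201,  0.17884768]), 'tvec': array([0.03264259, 0.59887282, 1.24526099])} [0.37419709 0.01066777 1.33050812]
side {'vertical_fov': 52.86507597844776, 'cx': 254.92875306984237, 'cy': 187.27969158937543, 'rvec': array([ 2.35554258, -0.59975636,  0.23249093]), 'tvec': array([-0.5148264 ,  0.30286571,  1.48293728])} [ 0.08485741 -0.90760265  1.31336723]
{'time': 0.1, 'q': array([ 5.53065501e+01,  5.99595512e+00,  5.53328689e+00,  8.96051818e+01,
       -1.21467546e-03,  7.75278376e+01]), 'qvel': array([ 0.10731208, -0.03538638,  0.14928796,  0.06802138,  0.07307272,
        0.0344464 ]), 'joint_torque': array([ 5.93142191e-03, -5.58205819e+01,  5.04720390e+01,  1.30587100e-02,
       -2.88522569e-04,  1.25158243e-05]), 'tool_pos': array([0.22677455, 0.55526922, 0.30320931]), 'tcp_rot': array([-1.79933489e+02, -1.34672333e-02,  1.57778705e+02]), 'ft_force': array([-1.23743702,  0.20932812, -0.4203131 ]), 'torque': array([ 0.02303038,  0.05181013, -0.00354305]), 'gripper_width': 0.08548483929342983}
```

View pics/top0.png

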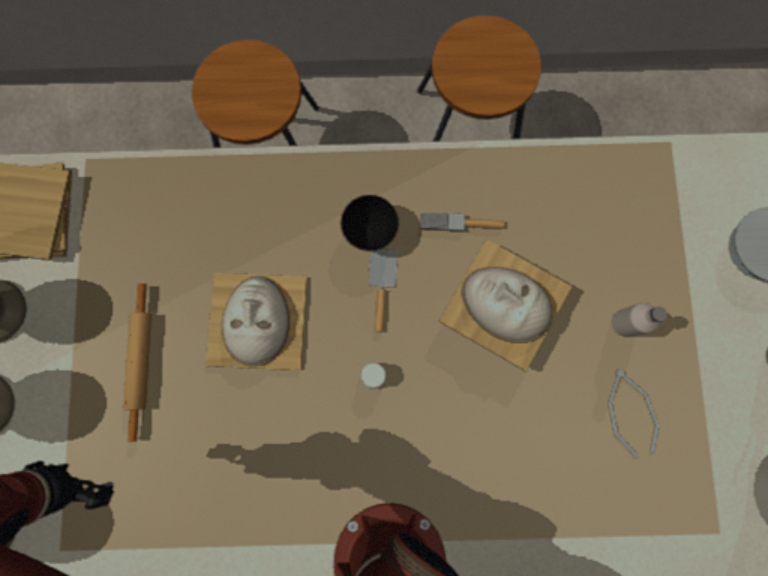

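View pics/side0.png

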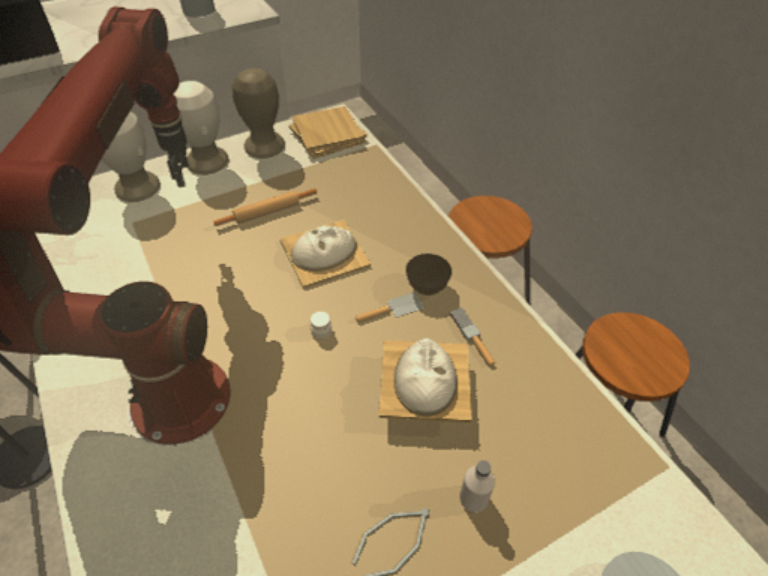

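```bash
cat > h.py <<'E'
import numpy as np,cv2
from plant import robot
def ray(n,px,z):
    c=robot.get_calibration(n); R=cv2.Rodrigues(np.array(c["rvec"],float))[0]; t=np.array(c["tvec"],float)
    f=192/np.tan(np.radians(c["vertical_fov"]/2)); px=np.atleast_2d(px).astype(float)
    d=np.c_[(px[:,0]-c["cx"])/f,(px[:,1]-c["cy"])/f,np.ones(len(px))]@R; o=-R.T@t
    return o+d*((z-o[2])/d[:,2])[:,None]
def proj(n,P):
    c=robot.get_calibration(n); f=192/np.tan(np.radians(c["vertical_fov"]/2))
    K=np.array([[f,0,c["cx"]],[0,f,c["cy"]],[0,0,1]])
    return cv2.projectPoints(np.atleast_2d(P).astype(float),np.array(c["rvec"],float),np.array(c["tvec"],float),K,None)[0][:,0]
def wood(f,x0,y0,x1,y1):
    "board corners: min-area rectangle of wood-coloured (saturated orange, brighter than table) pixels"
    hsv=cv2.cvtColor(f,cv2.COLOR_BGR2HSV); m=np.zeros(f.shape[:2],np.uint8)
    m[y0:y1,x0:x1]=((hsv[...,1]>110)&(hsv[...,2]>120))[y0:y1,x0:x1]*255
    m=cv2.morphologyEx(m,cv2.MORPH_OPEN,np.ones((2,2),np.uint8))
    c=max(cv2.findContours(m,cv2.RETR_EXTERNAL,cv2.CHAIN_APPROX_NONE)[0],key=cv2.contourArea)
    return cv2.boxPoints(cv2.minAreaRect(c)),m
E
python3 - <<'E'
from h import *
f=cv2.imread("pics/top0_raw.png"); hsv=cv2.cvtColor(f,cv2.COLOR_BGR2HSV)
for p in [(325,170),(375,190),(146,188),(300,240),(195,230),(250,250)]: print(p,hsv[p[1],p[0]])
out=[]
for nm,z,b in(("wheel",.067,(285,150,390,255)),("sample",.015,(130,170,212,255))):
    c,m=wood(f,*b); P=ray("top",c,z); print(nm,c.round(1).tolist(),"\n",P.round(3),P.mean(0).round(4),
      [np.linalg.norm(P[i]-P[i-1]).round(3) for i in range(4)],np.degrees(np.arctan2(*(P[1]-P[0])[1::-1])))
    a=cv2.cvtColor(m,cv2.COLOR_GRAY2BGR); 
    g=[cv2.resize(q[b[1]-5:b[1]+105,b[0]-5:b[0]+105],(300,300),interpolation=cv2.INTER_CUBIC) for q in(f,a)]
    out.append(np.vstack(g))
cv2.imwrite("pics/crop1.png",np.hstack(out))
E
```

```text
(325, 170) [ 19 116 158]
(375, 190) [ 19 118 151]
(146, 188) [ 20 119 157]
(300, 240) [ 19  76 131]
(195, 230) [ 19 119 141]
(250, 250) [ 53  20 165]
wheel [[293.6000061035156, 214.1999969482422], [306.8999938964844, 191.39999389648438], [364.20001220703125, 224.89999389648438], [350.79998779296875, 247.6999969482422]] 
 [[ 0.518 -0.132  0.067]
 [ 0.594 -0.181  0.067]
 [ 0.476 -0.366  0.067]
 [ 0.401 -0.316  0.067]] [ 0.4973 -0.2485  0.067 ] [np.float64(0.217), np.float64(0.091), np.float64(0.22), np.float64(0.09)] -32.59707341691293
sample [[138.5, 244.0], [141.60000610351562, 182.5], [166.10000610351562, 183.6999969482422], [163.0, 245.1999969482422]] 
 [[0.435 0.404 0.015]
 [0.652 0.398 0.015]
 [0.645 0.31  0.015]
 [0.429 0.319 0.015]] [0.5404 0.3576 0.015 ] [np.float64(0.085), np.float64(0.217), np.float64(0.088), np.float64(0.217)] -1.5026209616551611
```

View pics/crop1.png

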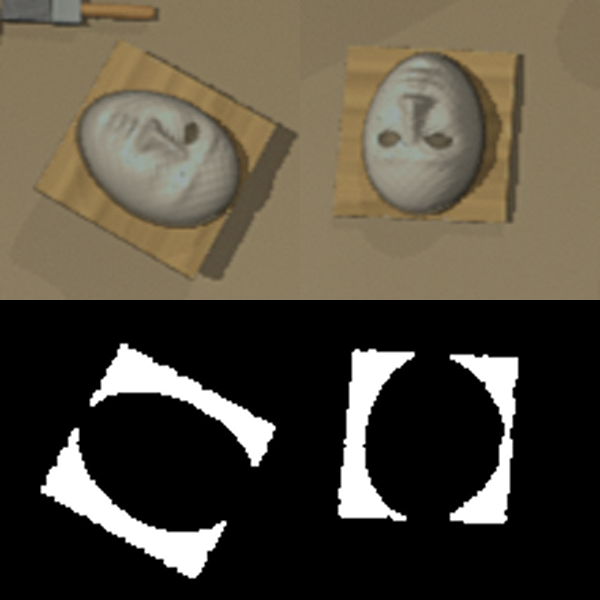

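The sample's chin points away from the robot. The fresh chin points left and slightly away, at about +63°. Its open eye is in the crop at (190,132), on the far side, so the closed eye is on the near-left side. Next I'll refine the board fits using all the wood pixels.

```bash
cat >> h.py <<'E'
def board(f,b,z):
    "centre and side angle (deg, mod 90) of a board from the hull of its wood pixels cast onto its top"
    m=wood(f,*b)[1]; y,x=np.nonzero(m); P=ray("top",np.c_[x,y],z)[:,:2].astype(np.float32)
    r=cv2.minAreaRect(P*1000); return np.array(r[0])/1000,r[1],r[2]
E
python3 - <<'E'
from h import *
f=cv2.imread("pics/top0_raw.png")
print(board(f,(285,150,390,255),.067)); print(board(f,(130,170,212,255),.015))
for nm,p,z in(("jar",(249,250),.058),("bottle",(422,214),.05),("spat",(253,205),0),("bowl",(247,148),.075),("brush",(310,148),.01)): print(nm,ray("top",p,z).round(3))
print(ray("top",[(285+(190-15)/300*110-5+5*0,150-5+132/300*110)],.125),robot.tip_reach)
E
```

```text
(array([ 0.55193658, -0.28241931]), (218.927978515625, 219.7713165283203), 58.02771759033203)
(array([0.53512299, 0.28922763]), (216.2704620361328, 216.94082641601562), 85.61567687988281)
jar [[0.403 0.021 0.058]]
bottle [[ 0.509 -0.569  0.05 ]]
spat [[0.562 0.003 0.   ]]
bowl [[0.751 0.019 0.075]]
brush [[ 0.764 -0.209  0.01 ]]
[[ 0.57438569 -0.29191783  0.125     ]] 0.0726
```

```bash
cat >> h.py <<'E'
C=np.array([0.552,-0.2824])
def at(th,u,v,z):
    "TCP point at board-frame (u,v) for board angle th; orientation with tool x along the pushed side's normal"
    a=np.radians(th); R=np.array([[np.cos(a),-np.sin(a)],[np.sin(a),np.cos(a)]])
    return [*(C+R@[u,v]),z],[180,0,th+90]
ZP=0.05+0.0726
def push(th0,th1,clear=.150,gap=.1215):
    robot.move_pose(*at(th0,.09,clear,.30)); p,o=at(th0,.09,clear,ZP); robot.line_to(p,vel=.12)
    n=max(1,int(np.ceil(abs(th1-th0)/6)))
    p,o=at(th0,.09,gap,ZP); robot.line_to(p,vel=.04)
    for th in np.linspace(th0,th1,n+1)[1:]:
        p,o=at(th,.09,gap,ZP); robot.line_to(p,vel=.05,rotation=o)
    f=robot.observe(); print("end push",f["time"],f["ft_force"].round(1),f["tool_pos"].round(4))
    p,o=at(th1,.09,clear,ZP); robot.line_to(p,vel=.08); p[2]=.30; robot.line_to(p,vel=.15)
E
python3 - <<'E'
from h import *
robot.set_gripper(0); print(robot.tip_reach)
for a in((58,.09,.15,.3),(58,.09,.15,ZP),(30,.09,.12,ZP),(-4,.09,.12,ZP),(-4,.09,.15,.3)): print(np.round(robot.ik(*at(*a)),1))
push(58,0)
f=robot.grab_frame("top"); cv2.imwrite("pics/top1.png",cv2.resize(f[120:300,100:440],None,fx=2.2,fy=2.2))
print(robot.observe()["time"],board(f,(285,150,390,255),.067))
E
```

```text
0.0726
[-30.4 -13.5 -13.5  90.    0.    1.6]
[-30.4 -10.9 -29.8  71.1   0.    1.6]
[-26.    6.2 -13.2  70.7   0.   34. ]
[-25.7  20.8   3.6  72.8   0.   68.3]
[-23.2  18.   18.8  90.7   0.   70.8]
end push 10.5 [-0.6 -0.  -0. ] [ 0.6418 -0.1609  0.1226]
12.3917 (array([ 0.52126526, -0.30732187]), (165.59097290039062, 161.11947631835938), 86.47620391845703)
```

View pics/top1.png

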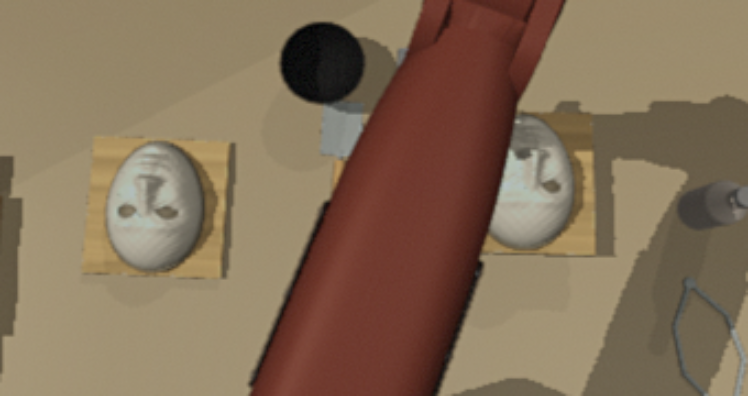

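The board has turned and the fresh chin now points away. The arm hides part of it, so I'll swing clear and measure it in full.

```bash
python3 - <<'E'
from h import *
q=robot.observe()["q"].copy(); q[0]=30; robot.goto_joints(q)
f=robot.grab_frame("top"); cv2.imwrite("pics/top2.png",cv2.resize(f[120:300,100:440],None,fx=2.2,fy=2.2))
print(robot.observe()["time"],board(f,(285,150,390,255),.067))
P=proj("top",[[*at(-3,-.016,.031,0)[0][:2],.128]]); print("eye px",P, (P-[100,120])*2.2)
E
```

```text
14.5417 (array([ 0.55164069, -0.28247729]), (219.83444213867188, 218.50564575195312), 86.63667297363281)
eye px [[332.31509649 204.87243161]] [[511.09321227 186.71934954]]
```

View pics/top2.png

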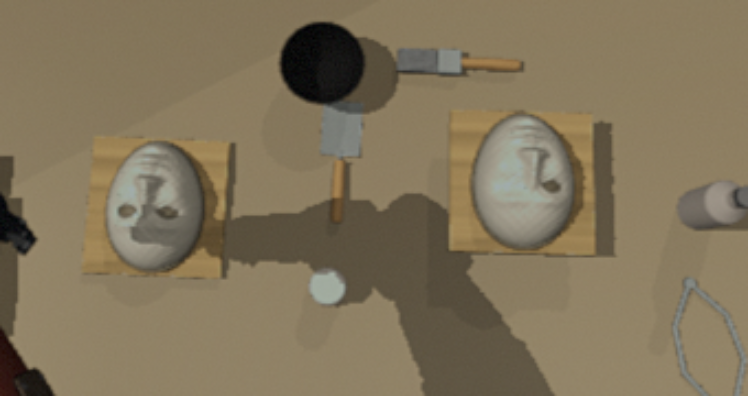

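The full fit puts the fresh board at -3.4° and the sample at -4.4°. The centre is unchanged at (0.552, -0.282). The projected closed eye at (511,187) mirrors the open eye at (552,186) across the nose. Now I'll point.

```bash
python3 - <<'E'
from h import *
p,o=at(-3.4,-.016,.031,.33); robot.move_pose(p,o)
p[2]=.128+.054+.041; robot.line_to(p,vel=.08)
robot.pause(3.5)
s=robot.observe(); print(p,s["time"],s["tool_pos"].round(4),s["tcp_rot"].round(1),s["ft_force"].round(2))
f=robot.grab_frame("side"); 
e=[p[0],p[1],.128]; print(proj("side",[e,[p[0],p[1],p[2]-.0726]]))
cv2.imwrite("pics/side3.png",cv2.resize(f[190:310,220:360],None,fx=5,fy=5,interpolation=cv2.INTER_CUBIC))
E
```

```text
[np.float64(0.5378666603340746), np.float64(-0.25050566335714786), 0.223] 21.9667 [ 0.5379 -0.2505  0.223 ] [180.    0.   86.6] [ 0.75 -0.45  0.64]
[[276.17534854 239.4643312 ]
 [276.4547027  235.98829335]]
```

View pics/side3.png

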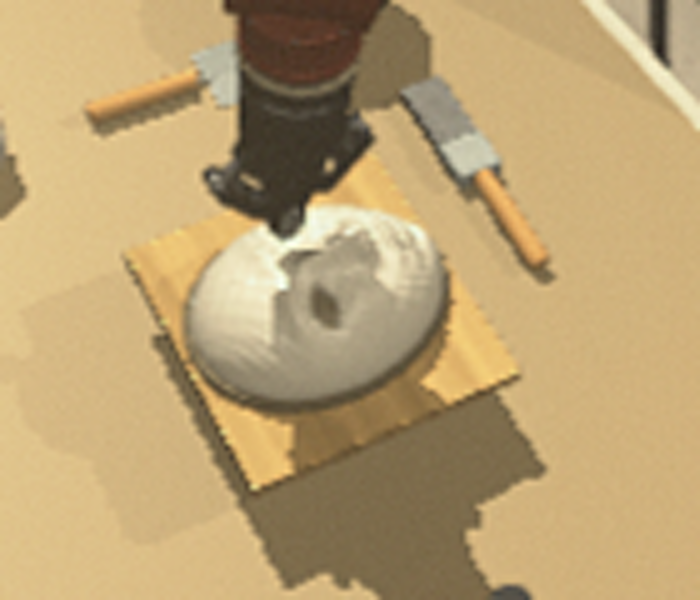

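The fingertip shows at crop (288,232), which is raw (277.6,236.4). The prediction was (276.5,236), so it is above the left eye and clear of the plaster. I'm handing in.

```bash
python3 -c "
from plant import robot
robot.pause(0.5);print(robot.job_done())"
```

```text
the job is handed in; nothing more can be done
None
```

I turned the wheel with one gentle push of the closed fingers on the board's side near a corner. Then I held the fingertips above the plastered-over left eye, and I handed the job in about 22 s into the 64 s allowed.

- **Alignment:** the board went from 58.0° to -3.4°, and the sample lies at -4.4°. That is about 1° (0.02 rad) apart, against the 0.2 rad allowed. The top picture shows both chins pointing away from the robot, and the wheel's centre did not move.
- **Pointing:** the fingertips are about 22 mm above the computed eye position, with the grasp point about 41 mm above it. They had been held there for over 3.5 s at hand-in and stayed there. In the side picture the fingertip is within about 1 pixel of where it should appear.
- **Contact:** the forces on the tool were at noise level (under 1 N). In the last pictures, nothing but the wheel looked moved, judged by eye and not measured. The rolling pin was outside those pictures, and the last full view of the bottle, jar and callipers was before the final move over the wheel.

No check failed. One early board fit used only part of the board's outline and gave wrong centres for both boards, so I replaced it with the full fit before moving anything.

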